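# Gauge the locating pin and present it over the clamping nest

### The job

Take the locating pin with the flat red head out of the wooden rack and check its shank by passing its tip down right through the hole of the gauge plate until the tip shows well out below the plate (about a centimetre). Then draw it out, carry it over the yellow splash guard and finish still holding it upright and still over the clamping nest, its tip about a centimetre above the jaw tops, centred over the bore and with the flat of its head in line with the slot between the jaws, ready to be lowered. Touch nothing of the fixture (nest, jaws or guard), and leave the other pins and loose tools where they are.

Things in the scene. Friction and masses are not known exactly. Their poses are not given: they have to be found in the camera images.
- pin: Locating pin, 0.26 kg. Steel shank 14 mm in diameter, 50 mm long, 4 mm chamfer at the tip; above it a flat red head, 36 mm along its x, 18 mm along its y, 45 mm high (z 50 to 95 mm). Origin at the tip, z up to the head. Starts upright in one of the rack's holes, head resting on the rack's top, its long side roughly along the row of holes: grip it from above across the 18 mm.
- rack: Wooden rack block fixed to the table, 70 mm (x) by 200 mm (y) by 60 mm high, origin at the centre of its underside; three loose 17 mm through holes in a row along its y at -65, 0 and 65 mm, one for each pin (which is where varies).
- gauge: Gauge stand fixed to the table: aluminium plate 80 x 80 mm, 12 mm thick, top 80 mm and underside 68 mm above the table, on two blue side walls (at its +y and -y edges) and a dark foot 100 x 90 mm, 8 mm thick. Origin at the centre of its underside; 60 mm of free height below the plate.
- gauge_hole (a point): Centre of the gauge plate's hole at the plate's top face, 80 mm above the table. The vertical through hole is 16 mm in diameter and 12 mm deep, with a 2 mm chamfer at its mouth. The pin's tip must come about 10 mm out below the plate, 22 mm below this point.
- fixture: Fixed to the table, origin at the centre of its underside: dark base 190 (x) x 180 (y) x 12 mm, grey nest block 90 x 70 mm with two aluminium jaws, tops 80 mm above the table; slot between them 22 mm wide, 18 mm deep, along x. Yellow splash guard, 4 mm sheet, top 120 mm above the table, along the -y side (88 mm from the centre) and -x side (93 mm); other sides open.
- nest_mouth (a point): Point on the axis of the nest's vertical 16 mm bore, level with the jaw tops, 80 mm above the table (the bore starts at the slot's floor, 18 mm lower). Axes as the fixture's: x along the slot. At the end the pin's tip hovers about 10 mm above this point, the pin's x parallel to this x, either way round.
- gauge_pin: Bystander: pin with a round brass head 26 mm in diameter and 30 mm high, same steel shank as the locating pin, in another hole of the rack. Origin at its tip.
- drift_pin: Bystander: pin with a round black head up to 30 mm in diameter and 32 mm high, same shank, in another hole of the rack. Origin at its tip.
- wrench: Bystander: steel wrench lying on the table beyond the work area. Origin at the middle of its underside.
- screwdriver: Bystander: screwdriver lying on the table beyond the work area. Origin at the middle of its underside.
- oil_can: Bystander: green bottle with a red cap, 60 mm in diameter, 130 mm high, standing behind the fixture. Origin at the centre of its underside.
- collar: Bystander: dark steel ring 48 mm in diameter, 20 mm high, lying beyond the gauge. Origin at the centre of its underside.
- v_block: Bystander: dark steel block with a channel along its top, 50 x 50 x 40 mm, on the table between the robot and the gauge. Origin at the centre of its underside.
There are look-alikes about, which are no part of the job. What is shaped like the gauge but orange is not meant. There is more than one size of the pin; the job needs the middle-sized.

How it is judged:
On the way, in this order (a step that is already met when the one before it is completed fails the run):
1. the pin's tip is through the gauge hole, at least 5 mm out below the plate (z of pin in the frame of gauge_hole between -0.052 and -0.017 m and horizontal distance between pin and gauge_hole below 0.006 m and angle between pin's own z axis and vertical below 0.2 rad), for 0.1 s.
2. the pin is drawn up out of the gauge, its tip clear above the plate (z of pin in the frame of gauge_hole above 0.005 m and contact force between pin and gauge below 0.2 N), for 0.05 s.
At the end, for the whole second after the job is handed in: Still held in the fingers and touching nothing else, the pin stands still (under 20 mm/s) and upright within 0.1 rad, its tip 4 to 20 mm above the jaw tops and within 5 mm of the bore's axis, its head in line with the slot within 0.14 rad (8 degrees) (horizontal distance between pin and nest_mouth below 0.005 m and z of pin in the frame of nest_mouth between 0.004 and 0.02 m and angle between pin's own z axis and vertical below 0.1 rad and angle between the x axis of pin and the x axis of nest_mouth, either way round below 0.14 rad and linear speed of pin below 0.02 m/s and contact force between pin and the fingers above 1 N and contact force between pin and fixture below 0.2 N); the arm keeps its last pose, push and grip.
It fails at once if the fixture (nest, jaws or splash guard) is touched by anything (contact force between fixture and anything else above 0.5 N).
It fails at once if another pin or a loose tool is moved by more than 20 mm (distance of any of gauge_pin, drift_pin, wrench, screwdriver, oil_can, collar, v_block from where it was at the start of the episode above 0.02 m).
It also fails if it takes over 58 s, if anything falls off the work surface, if the arm or the gripper's body presses on something with over 40 N, if the wrist force passes 120 N, or if a joint passes its speed limit or range.

### The arm

A 7-joint arm with a two-finger parallel gripper is mounted at the origin on the work surface. World frame = base frame: x ahead of the robot, y to its left, z up, the work surface at z = 0. Lengths are in m, angles in rad, forces in N, time in s.
With the tool pointing down it reaches from about 0.35 to 0.9 m from the base axis. Payload 8.1 kg.
Tool frame: the origin (TCP) lies at the very end of the fingers, on their centre line; the grasp point (between the pads) lies 19 mm behind it (arm.grasp_offset is the distance from the TCP to the grasp point, in m); z points along the fingers, y is the direction in which the jaws open and shut (so a half turn about z gives the same grasp; the last joint's range is limited). The gripper opens to 92 mm and grips with 3 to 60 N. Pads are 19 mm wide; open, the fingers measure 130 mm over their backs; the gripper's body (75 mm by 190 mm) begins 47 mm behind the grasp point.
Start: joints at [1.073, 0.434, 0.025, 1.573, -0.012, 1.134, -0.075], TCP at [0.24, -0.577, 0.227] pointing down, gripper open.
Joint ranges: [-2.62, 2.62], [-0.44, 2.09], [-1.27, 1.32], [0.08, 2.57], [-1.32, 4.46], [0.12, 2], [-2.74, 2.74]. Speed limits (rad/s): [2.22, 2.22, 3.01, 3.01, 3.14, 3.14, 3.14].

### API

Orientations are given as a rotation vector (axis times angle).
In Python, from cell import arm, eyes, workorder gives the robot as it stands.
- The arm moves only by the shell command python3 -m inch 'ROWS' [FORCE]. ROWS is JSON, a list that holds one entry, the list of rows, each a list of 5 numbers: the closure, from 0 (fully open) to 1 (shut), then the shift along the tool's x, y, z in mm, then the turn about the tool's z in degrees. A call has 1 to 12 rows; each row shifts and turns the pose as measured when the row begins, along the tool's axes as they then stand; what a row does not reach is not made up. A row lasts 1/10 s, in which the tool goes at most 50 mm and 8.59 degrees, less where a joint would pass 70% of its speed; a pose out of reach is approached as far as the arm can. A call with a gripper value outside its range is refused whole. The fingers move at their own pace and stop on an object; FORCE is the grip in N (left out, the last holds). Time passes only in rows, so rows that do not move let the fingers close. It gives the time, the measured TCP pose, the force and the opening at its end, in the units of the state.
- arm.observe(): the state, without advancing time (a new reading comes with each control period).
- eyes.get_image(name): name is "scene" or "side" or "wrist"; returns a dict with "frame" (400x640x3 uint8, blue, green, red), "intrinsics" (3x3 intrinsics, pixels), "k1" (the pictures are not rectified: a ray, as slopes to the right and down, at radius r is drawn at 1 + k1 r^2 times it, then the intrinsics apply), "rvec" (rotation vector, rad) and "tvec" (3), from world to camera coordinates, as OpenCV has them; the wrist camera has in their place "T_tool_cam" (4x4, takes a point from camera to tool coordinates, whose origin is the TCP and whose axes are the flange's). Camera axes: x right, y down, z forward; pixel columns grow to the right and rows downward; lengths in m; the calibration is good to about 2 mm. A picture is of the moment at which its call begins: read the wrist's pose just before it. There is no depth.
- workorder.sign_off(): hands the job in, once; it reports no verdict.
The state is a dict: "clock": time; "joints": joint angles; "dq": joint speeds; "joint_efforts": joint torques, N m; "position": TCP position; "ee_rot": TCP orientation; "force": force on the tool from outside, world axes, zero at the start; "ft_torque": the same for the moment, N m; "width": opening from 0.0 (shut) to 1.0 (fully open).
Only numpy, scipy, OpenCV 4.12 (cv2) and the standard library are available. Lean on these libraries where they do the work, as an engineer would, in place of code of your own. Each camera call takes 0.05 s, during which the arm holds its last target.

## Working session

There is one attempt and no reset: what is moved stays moved. The work goes in short steps, Python scripts to look and compute and a shell command to move; the robot and the scene stay as the last step left them, time stands still between calls to the robot, and variables do not carry over. Pictures are saved under pics/ and viewed, and the job is handed in when it is done.

```bash
ls; mkdir -p pics; python3 - <<'E'
from cell import arm, eyes, workorder
import cv2
s=arm.observe(); print(s, arm.grasp_offset)
for n in ["scene","side","wrist"]:
    d=eyes.get_image(n); cv2.imwrite(f"pics/{n}0.png",d["frame"])
    print(n,{k:v for k,v in d.items() if k!="frame"})
E
```

```text
pics
{'clock': 0.0, 'joints': array([ 1.07337517,  0.43522889,  0.02497007,  1.57409599, -0.01159795,
        1.13400526, -0.07509841]), 'dq': array([ 9.47526433e-05,  1.26580214e-03, -6.55160954e-04,  1.46636797e-03,
       -3.46741795e-04,  8.62975238e-05, -2.64618020e-04]), 'joint_efforts': array([ 7.94304669e-04, -6.67868686e+01,  9.85440016e-01, -3.14469516e+01,
       -6.05059834e-02,  4.26537835e-02,  1.74817496e-04]), 'position': array([ 0.24015144, -0.57646206,  0.22594171]), 'ee_rot': array([-3.07909864e+00, -6.15764229e-01,  7.11707640e-04]), 'force': array([-0.54186081,  0.44438915, -1.13887542]), 'ft_torque': array([-0.00620074, -0.01377001,  0.00576839]), 'width': 0.9958426726648818} 0.0188
scene {'intrinsics': array([[379.66513003,   0.        , 326.63649173],
       [  0.        , 379.66513003, 205.3972385 ],
       [  0.        ,   0.        ,   1.        ]]), 'k1': -0.054616756190809315, 'rvec': array([ 1.57285104,  2.26175917, -0.66579282]), 'tvec': array([ 0.25401761, -0.35709839,  1.29033725])}
side {'intrinsics': array([[439.36126728,   0.        , 313.16771383],
       [  0.        , 439.36126728, 195.86232954],
       [  0.        ,   0.        ,   1.        ]]), 'k1': 0.020541798403981956, 'rvec': array([ 2.06180227, -0.53693964,  0.31504563]), 'tvec': array([-0.51503556,  0.19365679,  0.9375165 ])}
wrist {'intrinsics': array([[309.69521428,   0.        , 319.74827321],
       [  0.        , 309.69521428, 200.1393101 ],
       [  0.        ,   0.        ,   1.        ]]), 'k1': -0.013511070564224193, 'T_tool_cam': array([[-2.72477836e-04, -9.69883026e-01, -2.43571019e-01,
         6.55260076e-02],
       [ 9.99999459e-01, -5.08821884e-04,  9.07415096e-04,
         6.97113546e-06],
       [-1.00402076e-03, -2.43570640e-01,  9.69882640e-01,
        -1.58798480e-01],
       [ 0.00000000e+00,  0.00000000e+00,  0.00000000e+00,
         1.00000000e+00]])}
```

View pics/scene0.png

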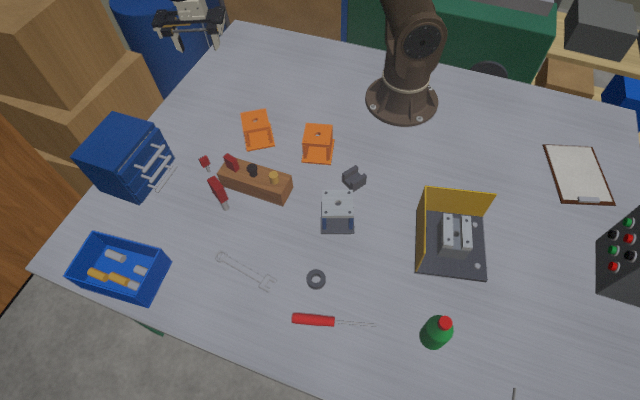

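View pics/side0.png

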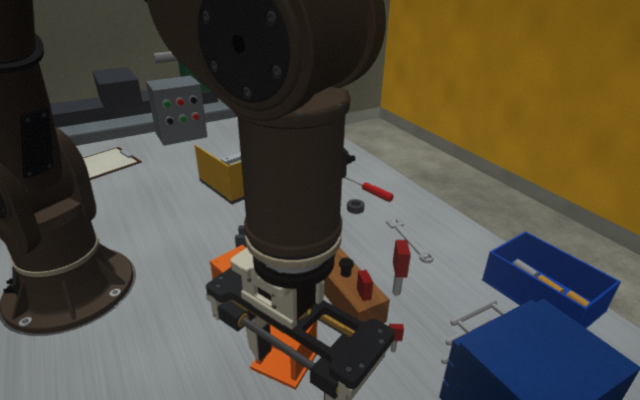

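View pics/wrist0.png

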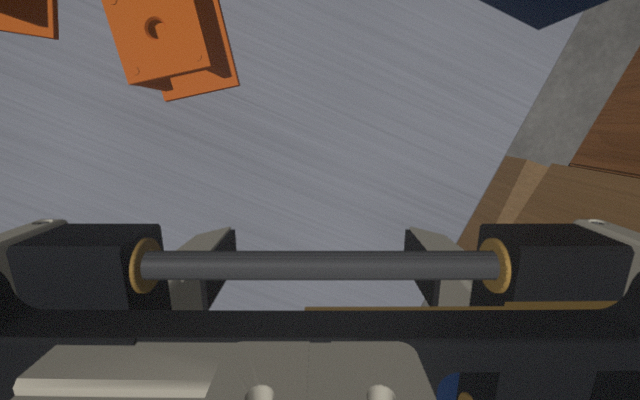

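The scene picture shows the rack with the red-headed pin at about (232,162), the loose red look-alikes at (205,162) and (218,190), the grey gauge with its hole near (338,203), and the fixture around (455,235).

```bash
cat > h.py <<'E'
import numpy as np, cv2
from scipy.spatial.transform import Rotation as R
from cell import arm, eyes, workorder
def grab(n,save=None):
    s=arm.observe(); d=eyes.get_image(n)
    if n=="wrist":
        T=np.eye(4);T[:3,:3]=R.from_rotvec(s["ee_rot"]).as_matrix();T[:3,3]=s["position"]
        W=T@d["T_tool_cam"]; d["Rcw"]=W[:3,:3]; d["c"]=W[:3,3]
    else:
        Rm=R.from_rotvec(d["rvec"]).as_matrix(); d["Rcw"]=Rm.T; d["c"]=-Rm.T@d["tvec"]
    if save: cv2.imwrite(save,d["frame"])
    return d
def ray(d,uv):
    K=d["intrinsics"]; k=d["k1"]
    p=(np.array(uv,float)-K[:2,2])/K[0,0]; q=p.copy()
    for _ in range(30): q=p/(1+k*(q@q))
    v=d["Rcw"]@np.array([q[0],q[1],1]); return d["c"],v/np.linalg.norm(v)
def onz(d,uv,z):
    c,v=ray(d,uv); return c+v*(z-c[2])/v[2]
def proj(d,P):
    q=d["Rcw"].T@(np.array(P,float)-d["c"]); x=q[:2]/q[2]; x=x*(1+d["k1"]*(x@x)); return x*d["intrinsics"][0,0]+d["intrinsics"][:2,2]
def two(a,ua,b,ub):
    c1,v1=ray(a,ua);c2,v2=ray(b,ub)
    t=np.linalg.lstsq(np.c_[v1,-v2],c2-c1,rcond=None)[0]; p=c1+v1*t[0];q=c2+v2*t[1]
    return (p+q)/2,np.linalg.norm(p-q)
def zoom(im,x0,y0,x1,y1,f,save):
    cv2.imwrite(save,cv2.resize(im[y0:y1,x0:x1],None,fx=f,fy=f,interpolation=cv2.INTER_CUBIC))
def pose():
    s=arm.observe(); m=R.from_rotvec(s["ee_rot"]).as_matrix()
    return s,m
E
python3 - <<'E'
from h import *
d=grab("scene")
zoom(d["frame"],190,110,380,250,4,"pics/z1.png"); zoom(d["frame"],400,170,510,290,5,"pics/z2.png")
print(d["c"])
for n,u,z in [("pin",(232,160),.09),("gh",(338,203),.08),("fix",(458,232),.08),("smallred",(205,160),.03),("bigred",(216,183),.03),("or1",(256,116),.08),("or2",(318,131),.08),("vb",(354,178),.04)]: print(n,onz(d,u,z).round(3))
s,m=pose(); print(m.round(3))
E
```

```text
[1.0129289  0.12182254 0.90340951]
pin [ 0.487 -0.367  0.09 ]
gh [ 0.513 -0.046  0.08 ]
fix [0.491 0.259 0.08 ]
smallred [ 0.475 -0.48   0.03 ]
bigred [ 0.538 -0.406  0.03 ]
or1 [ 0.302 -0.386  0.08 ]
or2 [ 0.297 -0.186  0.08 ]
vb [ 0.394 -0.04   0.04 ]
[[ 0.923  0.385 -0.   ]
 [ 0.385 -0.923  0.001]
 [-0.    -0.001 -1.   ]]
```

View pics/z1.png

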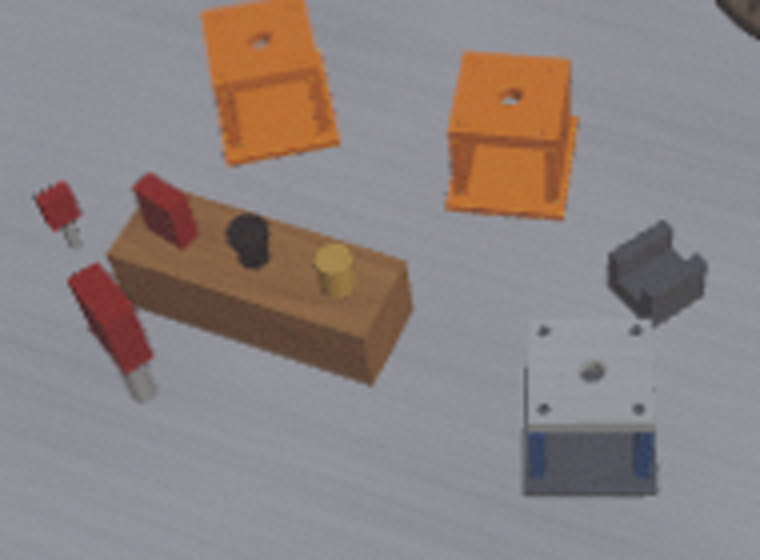

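View pics/z2.png

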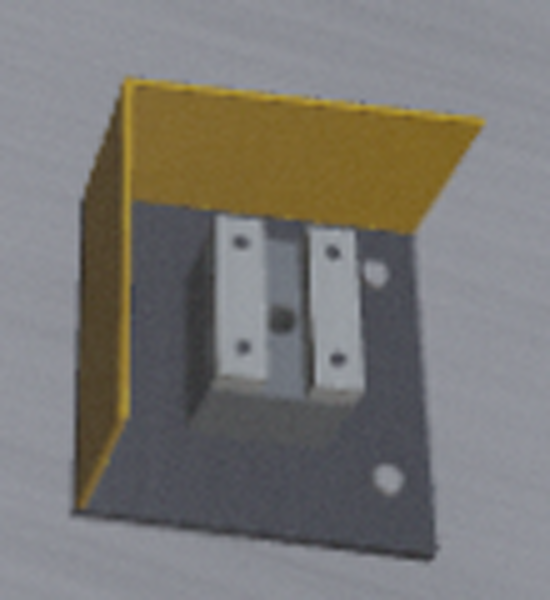

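```bash
python3 - <<'E'
from h import *
d=grab("scene")
z1=lambda p:(190+p[0]/4-.4,110+p[1]/4-.4); z2=lambda p:(400+p[0]/5-.4,170+p[1]/5-.4)
J=np.array([onz(d,z2(p),.08) for p in [(241,243),(244,347),(333,253),(338,358)]])
print("jaw",J.round(4),J.mean(0)); v=J[1]+J[3]-J[0]-J[2]; print("slot",np.degrees(np.arctan2(v[1],v[0])))
v=J[2]+J[3]-J[0]-J[1]; print("across",np.degrees(np.arctan2(v[1],v[0])))
print("bore",onz(d,z2((283,321)),.062))
G=np.array([onz(d,z1(p),.08) for p in [(544,330),(636,330),(544,409),(639,408)]]); print("g",G.mean(0),onz(d,z1((593,371)),.078),onz(d,z1((593,370)),.08))
A=onz(d,z1((160,208)),.095); B=onz(d,z1((335,255)),.09);C=onz(d,z1((247,228)),.092)
print("row",A,C,B,np.degrees(np.arctan2(*(B-A)[[1,0]])))
a,b=onz(d,z1((120,262)),.06),onz(d,z1((372,345)),.06); print("rackfront",a,b,np.degrees(np.arctan2(*(b-a)[[1,0]])))
a,b=onz(d,z1((142,180)),.105),onz(d,z1((182,215)),.105); print("pintop",a,b,np.degrees(np.arctan2(*(b-a)[[1,0]])))
E
```

```text
jaw [[0.4606 0.2282 0.08  ]
 [0.5184 0.2409 0.08  ]
 [0.4504 0.273  0.08  ]
 [0.5086 0.2852 0.08  ]] [0.48451198 0.25680135 0.08      ]
slot 12.149412211008846
across 102.59774166113344
bore [0.486303   0.25914921 0.062     ]
g [ 0.50985397 -0.04938303  0.08      ] [ 0.50986213 -0.04779908  0.078     ] [ 0.51035944 -0.04764622  0.08      ]
row [ 0.49705189 -0.36751387  0.095     ] [ 0.49033712 -0.30462413  0.092     ] [ 0.48946482 -0.23923864  0.09      ] 93.38491683173686
rackfront [ 0.52709217 -0.39205071  0.06      ] [ 0.53022202 -0.19731101  0.06      ] 89.07922350667013
pintop [ 0.48584485 -0.38511231  0.105     ] [ 0.50371798 -0.34441349  0.105     ] 66.29103882621601
```

```bash
python3 -m inch '[[[0,40,-12,0,0],[0,40,-12,0,0],[0,40,-12,0,0],[0,40,-12,0,0],[0,40,-12,0,0],[0,40,-12,0,0],[0,40,-12,0,0],[0,36,-11,0,0],[0,0,0,0,-8],[0,0,0,0,-8],[0,0,0,0,-8],[0,0,0,0,-8]]]' 25; python3 - <<'E'
from h import *
s,m=pose(); print(s["position"],np.degrees(np.arctan2(m[1,0],m[0,0])),m.round(3))
E
```

```text
clock: 1.45
position: [0.5053, -0.3582, 0.2236]
ee_rot: [-2.778, -1.462, 0.002]
force: [0.2, -0.8, -0.2]
width: 0.999
[ 0.50533591 -0.358187    0.22360661] 55.51632650484683 [[ 0.566  0.824 -0.003]
 [ 0.824 -0.566  0.002]
 [ 0.    -0.003 -1.   ]]
```

```bash
python3 -m inch '[[[0,0,0,0,-8],[0,0,0,0,-8],[0,0,0,0,-4],[0,0,0,0,0]]]'; python3 - <<'E'
from h import *
s,m=pose(); print(s["position"],np.degrees(np.arctan2(m[1,0],m[0,0])))
d=grab("wrist","pics/w1.png")
E
```

```text
clock: 1.85
position: [0.5051, -0.3578, 0.2229]
ee_rot: [-2.462, -1.945, 0.002]
force: [0.6, 0.1, -0.2]
width: 1.002
[ 0.50506892 -0.35783167  0.2229182 ] 76.62422321428288
```

View pics/w1.png

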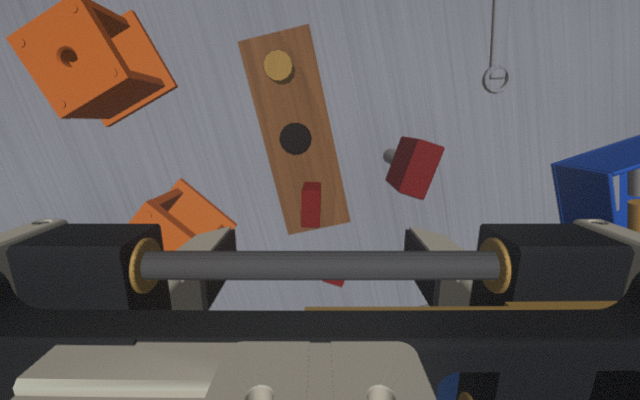

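The wrist view shows the rack with brass (279,66), black (295,138) and the red head at (312,205), nearly aligned with the image columns.

```bash
python3 - <<'E'
from h import *
d=grab("wrist"); zoom(d["frame"],265,160,360,240,8,"pics/z3.png")
hsv=cv2.cvtColor(d["frame"],cv2.COLOR_BGR2HSV)
E
```

```text
(no output)
```

View pics/z3.png

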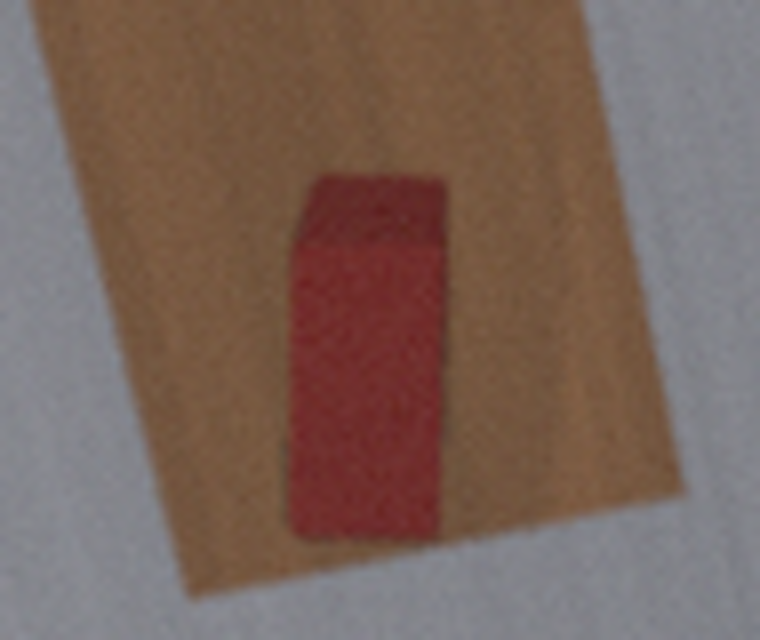

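The top face of the red head spans zoom corners (292,245), (444,245), (440,540), (292,537); it is almost aligned with the tool.

```bash
cat >> h.py <<'E'
def quad(d,pts,z,tcpz=None):
    P=np.array([onz(d,p,z) for p in pts]); c=P.mean(0); v=P[2]+P[3]-P[0]-P[1]; w=P[1]+P[2]-P[0]-P[3]
    L=lambda a,b:np.linalg.norm(P[a]-P[b])*1e3
    a=np.degrees(np.arctan2(v[1],v[0])); b=np.degrees(np.arctan2(w[1],w[0]))
    print("centre",c.round(4),"v",a.round(1),"w",b.round(1),"len",L(0,1).round(1),L(1,2).round(1),L(2,3).round(1),L(3,0).round(1)); return c
def rel(c):
    s,m=pose(); print("tool delta mm",((m.T@(c-s["position"]))*1e3).round(1),"yaw",np.degrees(np.arctan2(m[1,0],m[0,0])).round(1),"pos",s["position"].round(4))
E
python3 - <<'E'
from h import *
d=grab("wrist")
f=lambda p:(265+p[0]/8-.45,160+p[1]/8-.45)
c=quad(d,[f(p) for p in[(291,245),(444,245),(440,541),(291,538)]],.105); rel(c)
c=quad(d,[f(p) for p in[(189,600),(687,490),(690,480),(192,590)]],.06)
E
```

```text
centre [ 0.4938 -0.368   0.105 ] v -104.4 w -14.2 len 17.5 35.7 17.6 35.3
tool delta mm [-12.7  -8.2 118. ] yaw 76.4 pos [ 0.5051 -0.3578  0.223 ]
centre [ 0.4938 -0.4023  0.06  ] v 60.5 w -0.4 len 70.1 1.5 70.0 1.5
```

```bash
python3 -m inch '[[[0,-13,-8,0,0.8],[0,0,0,0,0],[0,0,0,30,0],[0,0,0,20,0],[0,0,0,0,0]]]'; python3 - <<'E'
from h import *
rel(np.array([.4938,-.368,.07]))
d=grab("wrist","pics/w2.png"); 
E
```

```text
clock: 2.5
position: [0.4927, -0.3714, 0.1729]
ee_rot: [-2.49, -1.914, 0.002]
force: [-0.6, 0.6, 0.2]
width: 0.999
tool delta mm [  3.6   0.4 102.9] yaw 75.1 pos [ 0.4927 -0.3714  0.1729]
```

View pics/w2.png

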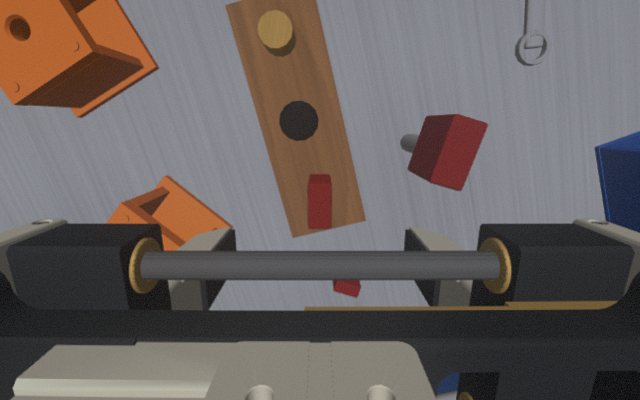

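```bash
python3 -m inch '[[[0.5,2,0,0,-0.4],[0.5,1,0,0,0],[0.5,0,0,0,0],[0.5,0,0,30,0],[0.5,0,0,30,0],[0.5,0,0,25,0],[0.5,0,0,12,0],[0.5,0,0,4,0],[0.5,0,0,0,0]]]'; python3 - <<'E'
from h import *
rel(np.array([.4938,-.368,.07]))
d=grab("wrist","pics/w3.png"); d=grab("scene"); zoom(d["frame"],170,90,300,220,5,"pics/s3.png")
E
```

```text
clock: 3.45
position: [0.5, -0.3717, 0.0792]
ee_rot: [2.473, 1.915, 0.006]
force: [0.0, 0.3, 0.5]
width: 0.502
tool delta mm [ 2.1 -7.   9.1] yaw 75.5 pos [ 0.5    -0.3717  0.0792]
```

View pics/w3.png

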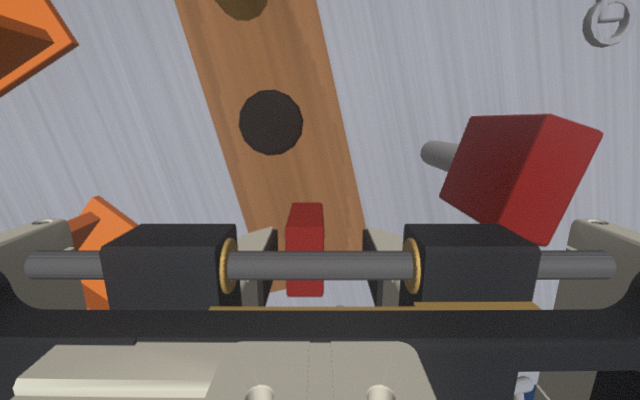

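View pics/s3.png

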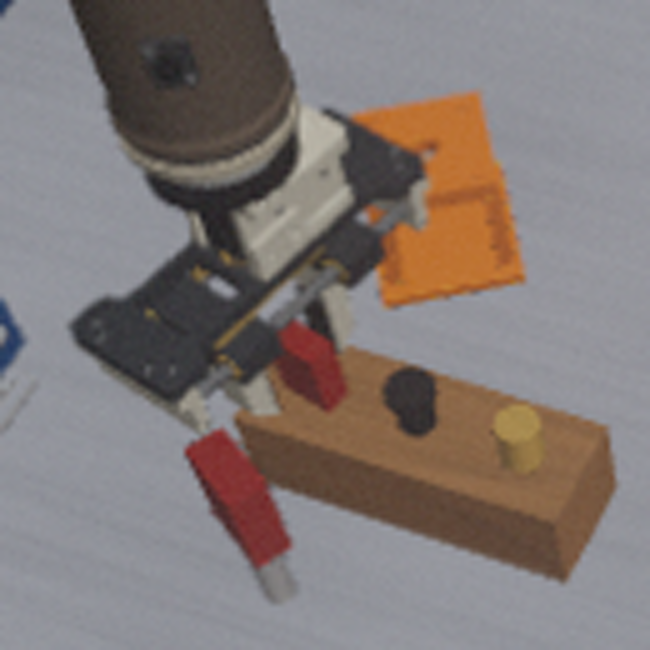

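```bash
python3 -m inch '[[[0.5,2,-7,0,0],[0.5,0,0,0,0],[0.5,0,0,6,0],[0.5,0,0,0,0]]]'; python3 - <<'E'
from h import *
rel(np.array([.4938,-.368,.07])); print(pose()[1].round(4))
d=grab("wrist","pics/w4.png")
E
```

```text
clock: 3.95
position: [0.4951, -0.369, 0.0767]
ee_rot: [2.468, 1.911, 0.009]
force: [-0.3, -0.3, 0.4]
width: 0.503
tool delta mm [ 0.7 -1.6  6.6] yaw 75.5 pos [ 0.4951 -0.369   0.0767]
[[ 0.2506  0.9679  0.0167]
 [ 0.9681 -0.2504 -0.0123]
 [-0.0077  0.0193 -0.9998]]
```

View pics/w4.png

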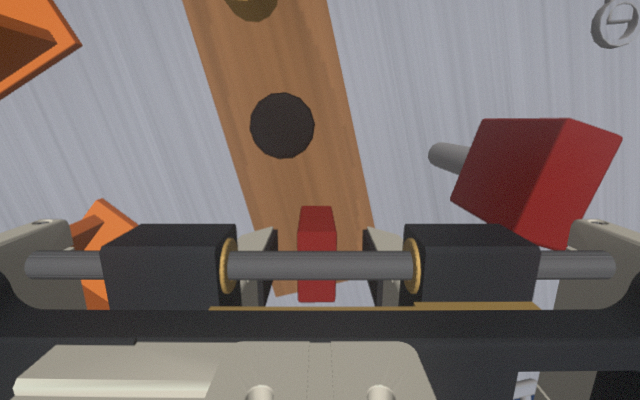

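```bash
python3 -m inch '[[[0.5,0,-2,4,0],[0.5,0,0,4,0],[0.5,0,0,0,0]]]'; python3 - <<'E'
from h import *
rel(np.array([.4938,-.368,.07])); print(pose()[1][:,2].round(4))
E
```

```text
clock: 4.3
position: [0.4935, -0.3688, 0.0683]
ee_rot: [2.468, 1.91, 0.009]
force: [0.3, 0.6, 1.3]
width: 0.5
tool delta mm [ 0.8  0.1 -1.7] yaw 75.5 pos [ 0.4935 -0.3688  0.0683]
[ 0.0174 -0.0126 -0.9998]
```

```bash
python3 -m inch '[[[1,0,0,0,0],[1,0,0,0,0],[1,0,0,0,0],[1,0,0,0,0],[1,0,0,0,0],[1,0,0,0,0]]]' 40; python3 - <<'E'
from h import *
rel(np.array([.4938,-.368,.07])); print(pose()[1][:,2].round(4))
E
```

```text
clock: 4.9
position: [0.4936, -0.3687, 0.0681]
ee_rot: [2.468, 1.911, 0.009]
force: [0.6, -0.1, -0.9]
width: 0.196
tool delta mm [ 0.8  0.1 -1.9] yaw 75.5 pos [ 0.4936 -0.3687  0.0681]
[ 0.0171 -0.0123 -0.9998]
```

```bash
python3 -m inch '[[[1,0,0,-8,0],[1,0,0,-12,0],[1,0,0,-12,0],[1,0,0,-12,0],[1,0,0,-12,0]]]'; python3 - <<'E'
from h import *
rel(np.array([.4938,-.368,.07])); print(pose()[1][:,2].round(4))
d=grab("scene"); zoom(d["frame"],170,90,300,220,5,"pics/s5.png")
E
```

```text
clock: 5.4
position: [0.4914, -0.3673, 0.1272]
ee_rot: [2.47, 1.913, 0.008]
force: [-0.4, -0.5, -2.4]
width: 0.195
tool delta mm [ 0.3  1.6 57.2] yaw 75.5 pos [ 0.4914 -0.3673  0.1272]
[ 0.0143 -0.0105 -0.9998]
```

View pics/s5.png

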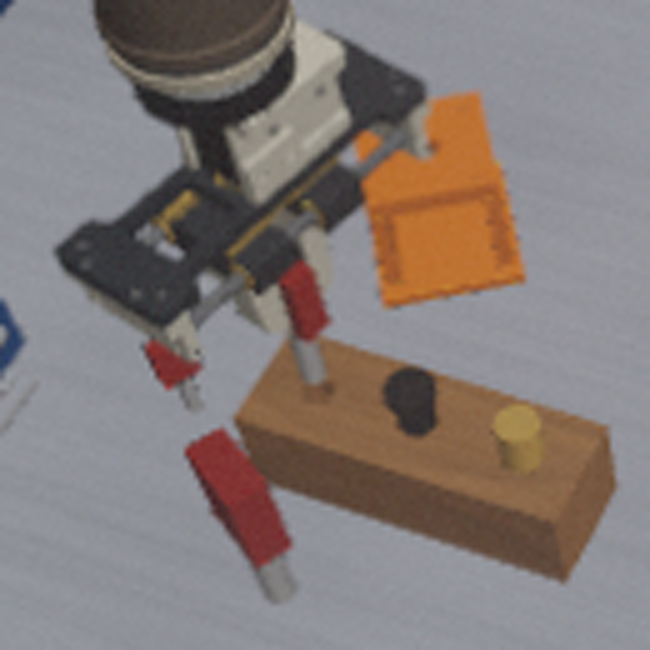

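```bash
python3 -m inch '[[[1,0,0,-20,0],[1,0,0,-25,0],[1,0,0,-20,0],[1,0,0,0,0],[1,20,-5,0,0],[1,40,-11,0,0],[1,40,-11,0,0],[1,40,-11,0,0],[1,40,-11,0,0],[1,30,-8,0,0],[1,0,0,0,0],[1,0,0,0,0]]]'; python3 - <<'E'
from h import *
rel(np.array([.5102,-.048,.08])); print(pose()[1][:,2].round(4))
d=grab("wrist","pics/w6.png"); d=grab("side","pics/sd6.png")
E
```

```text
clock: 6.65
position: [0.4858, -0.1428, 0.1899]
ee_rot: [2.47, 1.908, 0.006]
force: [0.3, -1.0, -2.4]
width: 0.193
tool delta mm [ 99.   -2.3 109. ] yaw 75.4 pos [ 0.4858 -0.1428  0.1899]
[ 0.0153 -0.014  -0.9998]
```

View pics/w6.png

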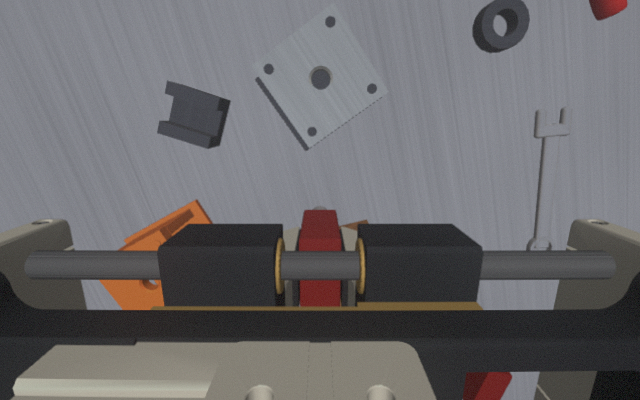

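View pics/sd6.png

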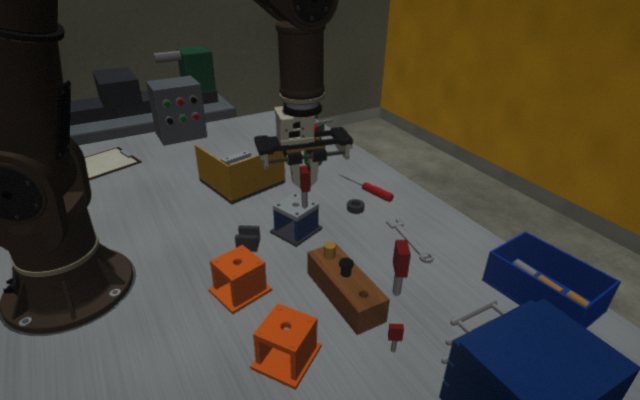

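```bash
python3 - <<'E'
from h import *
d=grab("wrist"); zoom(d["frame"],240,0,400,130,5,"pics/z7.png"); zoom(d["frame"],270,190,370,240,7,"pics/z7b.png")
d2=grab("scene"); zoom(d2["frame"],260,120,400,240,6,"pics/z7c.png")
f=d["frame"]
g=cv2.cvtColor(f,cv2.COLOR_BGR2GRAY)
m=(g[0:140,250:395]<105).astype(np.uint8)
n,l,st,ce=cv2.connectedComponentsWithStats(m)
B=[]
for i in range(1,n):
    if 30<st[i,4]<600:
        p=ce[i]+[250,0]; print(p.round(1),st[i,4],onz(d,p,.08).round(4)) 
E
```

```text
[329.3  20.6] 91 [ 0.5315 -0.0093  0.08  ]
[267.8  68. ] 83 [ 0.475  -0.0303  0.08  ]
[319.6  76.6] 362 [ 0.5138 -0.0471  0.08  ]
[277.8 108.2] 376 [ 0.4739 -0.0622  0.08  ]
[371.   87.3] 75 [ 0.5525 -0.0657  0.08  ]
[311.3 130.5] 65 [ 0.496  -0.0867  0.08  ]
```

View pics/z7.png

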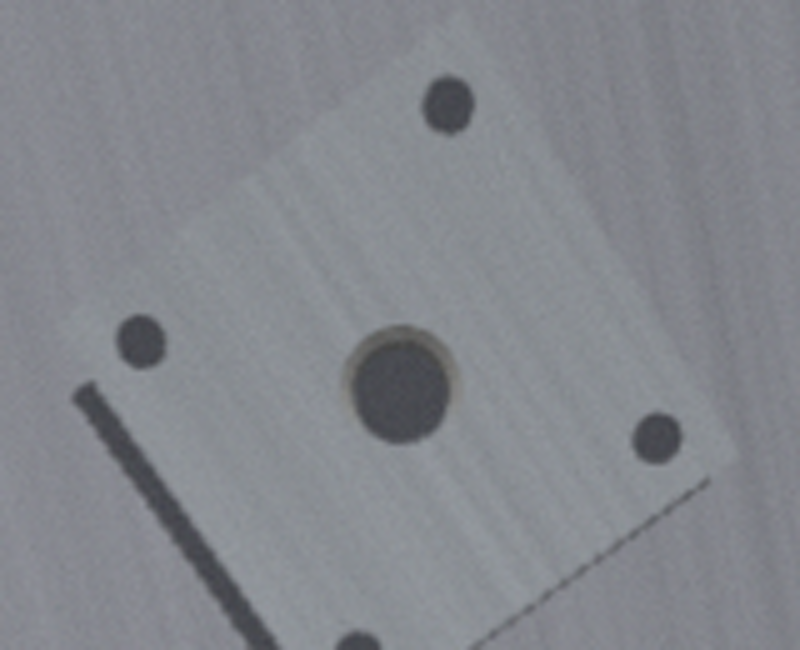

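View pics/z7b.png

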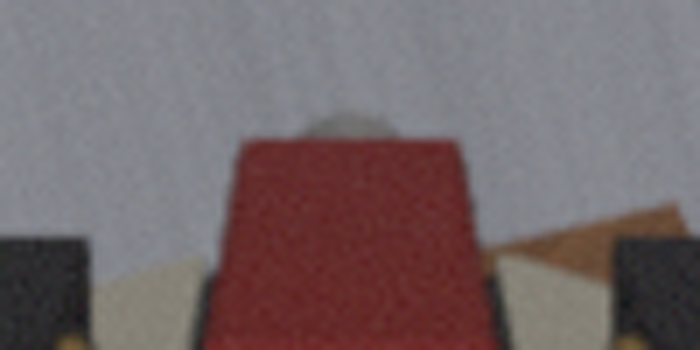

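View pics/z7c.png

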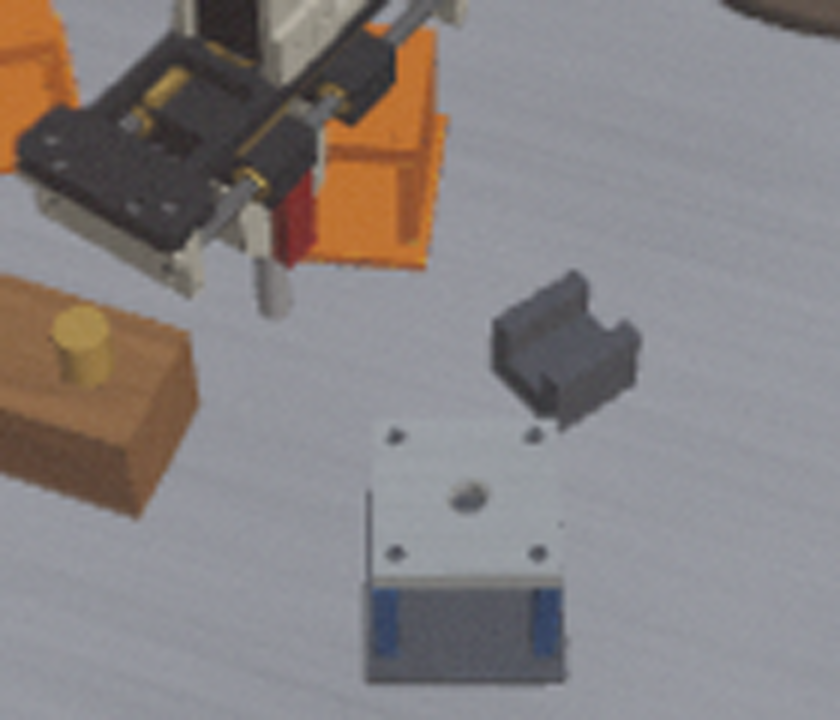

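The wrist view puts the gauge hole at (319.6,77), with four bolts around it; the pin's tip peeks out ahead of the red head at (320,208). The scene view confirms the pin hangs straight.

```bash
python3 -m inch '[[[1,25,1,0,0],[1,35,1,0,0],[1,25,0,0,0],[1,8,0,0,0],[1,0,0,0,0],[1,0,0,10,0],[1,0,0,10,0],[1,0,0,10,0],[1,0,0,0,0]]]'; python3 - <<'E'
from h import *
rel(np.array([.5128,-.0486,.15])); print(pose()[1][:,2].round(4))
d2=grab("scene"); zoom(d2["frame"],270,120,400,240,6,"pics/z8.png")
d2=grab("side"); zoom(d2["frame"],240,150,350,250,7,"pics/z8b.png")
E
```

```text
clock: 7.75
position: [0.5123, -0.0663, 0.1549]
ee_rot: [2.49, 1.878, -0.001]
force: [-0.1, -0.0, -2.6]
width: 0.193
tool delta mm [17.2 -4.5  4.6] yaw 74.0 pos [ 0.5123 -0.0663  0.1549]
[ 0.0132 -0.0184 -0.9997]
```

View pics/z8.png

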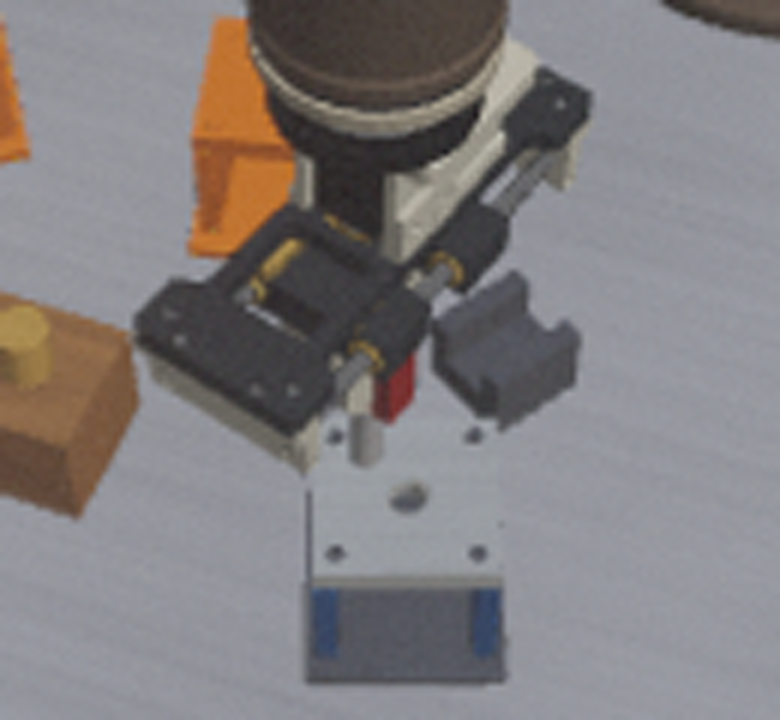

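View pics/z8b.png

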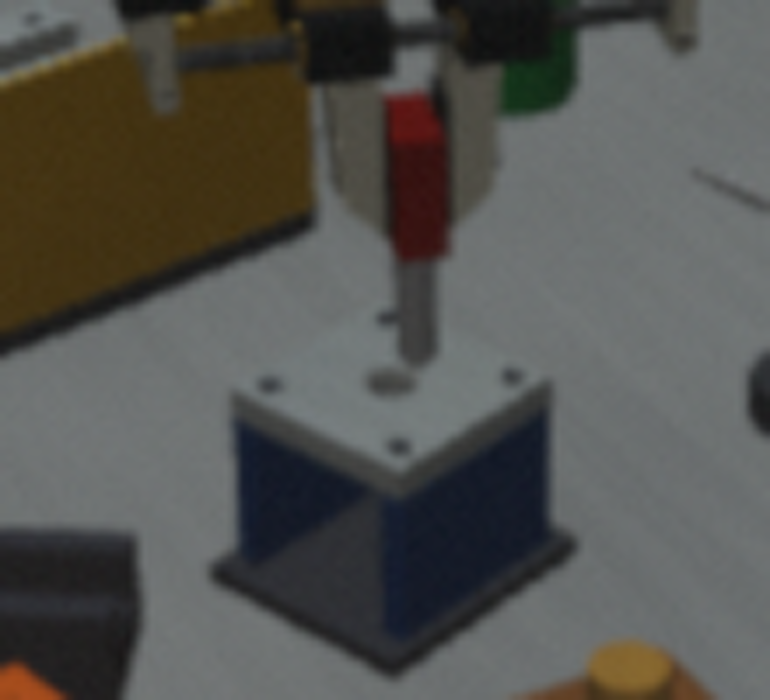

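The tip is at zoom (366,465) in the scene view and (418,366) in the side view; the hole is at (409,497) and (391,382).

```bash
python3 - <<'E'
from h import *
a=grab("scene");b=grab("side")
f=lambda p:(270+p[0]/6-.42,120+p[1]/6-.42); g=lambda p:(240+p[0]/7-.43,150+p[1]/7-.43)
t=two(a,f((366,465)),b,g((418,366))); h=two(a,f((409,497)),b,g((391,382)))
print(t,h); s,m=pose(); dd=h[0]-t[0]; print("need tool",(m.T@dd*1e3).round(1)); print("tip in tool",(m.T@(t[0]-s["position"])*1e3).round(1))
for z in(.08,): print(onz(a,f((409,497)),z),onz(b,g((391,382)),z),onz(a,f((366,465)),.097),onz(b,g((418,366)),.097))
E
```

```text
(array([ 0.51342946, -0.0671836 ,  0.09674134]), np.float64(0.0017528220275871695)) (array([ 0.51244588, -0.04813947,  0.08011297]), np.float64(0.0022039963155149737))
need tool [18.3 -6.5 16.3]
tip in tool [-1.1 -1.3 60.3]
[ 0.51135533 -0.04757275  0.08      ] [ 0.5130773  -0.04914348  0.08      ] [ 0.51277771 -0.06665751  0.097     ] [ 0.5136743  -0.06847073  0.097     ]
```

```bash
python3 -m inch '[[[1,9,-3,0,0],[1,6,-2,0,0],[1,0,0,0,0],[1,0,0,0,0]]]'; python3 - <<'E'
from h import *
rel(np.array([.5120,-.0477,.15])); print(pose()[1][:,2].round(4))
d2=grab("scene"); zoom(d2["frame"],270,120,400,240,6,"pics/z9.png")
d2=grab("side"); zoom(d2["frame"],240,150,350,250,7,"pics/z9b.png")
E
```

```text
clock: 8.35
position: [0.514, -0.0472, 0.158]
ee_rot: [2.485, 1.879, 0.007]
force: [0.3, 0.3, -2.3]
width: 0.196
tool delta mm [-0.9 -2.   8. ] yaw 74.2 pos [ 0.514  -0.0472  0.158 ]
[ 0.0192 -0.0179 -0.9997]
```

View pics/z9.png

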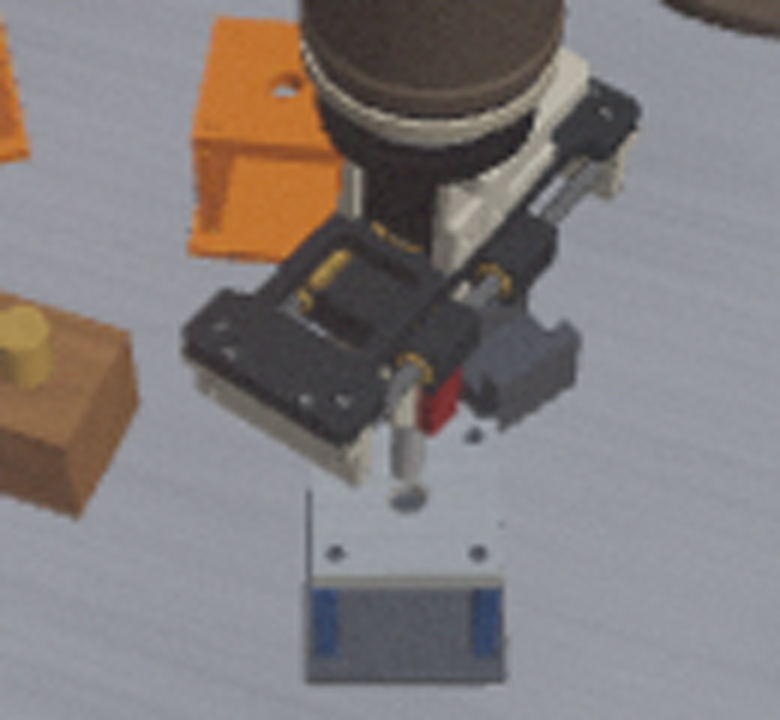

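View pics/z9b.png

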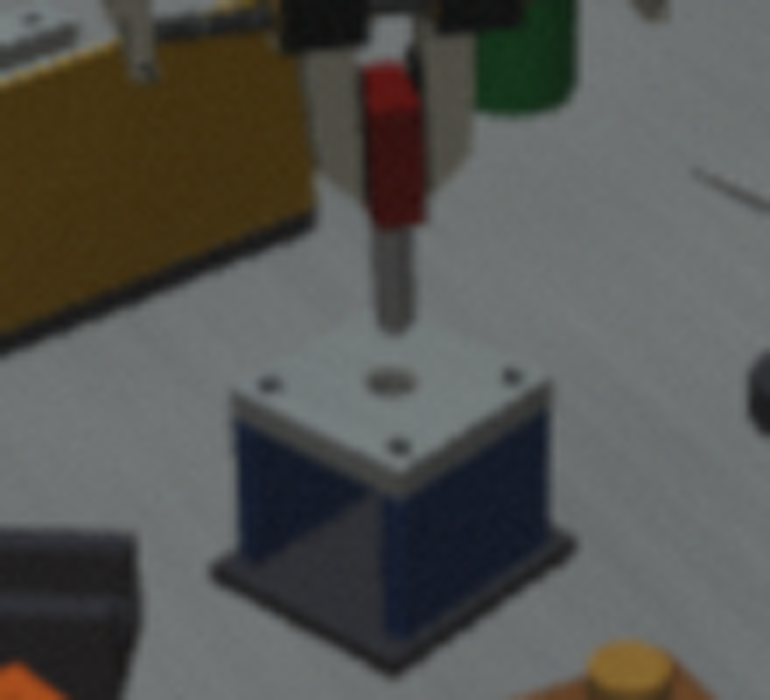

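Tip now at zoom (407,478) in the scene view and (396,333) in the side view.

```bash
cat >> h.py <<'E'
def gp(ps,pb,hole=True):
    a=grab("scene");b=grab("side")
    f=lambda p:(270+p[0]/6-.42,120+p[1]/6-.42); g=lambda p:(240+p[0]/7-.43,150+p[1]/7-.43)
    t=two(a,f(ps),b,g(pb)); h=two(a,f((409,497)),b,g((391,382)))
    s,m=pose(); print(t,"need tool",(m.T@(h[0]-t[0])*1e3).round(1),"tip in tool",(m.T@(t[0]-s["position"])*1e3).round(1))
E
python3 -c "
from h import *
gp((407,478),(396,333))"
```

```text
(array([ 0.51509465, -0.04801533,  0.09923587]), np.float64(0.0015018701100128718)) need tool [-0.6 -3.  19.1] tip in tool [ 0.9 -0.2 58.6]
```

```bash
python3 -m inch '[[[1,-0.5,-3,0,0],[1,0,0,0,0],[1,0,0,6,0],[1,0,0,5,0],[1,0,0,0,0]]]'; python3 - <<'E'
from h import *
rel(np.array([.5120,-.0477,.118])); print(pose()[1][:,2].round(4))
d2=grab("scene"); zoom(d2["frame"],270,120,400,240,6,"pics/z10.png")
d2=grab("side"); zoom(d2["frame"],240,150,350,250,7,"pics/z10b.png")
E
```

```text
clock: 9.05
position: [0.5106, -0.0485, 0.1457]
ee_rot: [2.488, 1.876, 0.006]
force: [-0.9, -0.8, -3.2]
width: 0.195
tool delta mm [ 1.5  0.5 27.7] yaw 74.0 pos [ 0.5106 -0.0485  0.1457]
[ 0.0186 -0.0184 -0.9997]
```

View pics/z10.png

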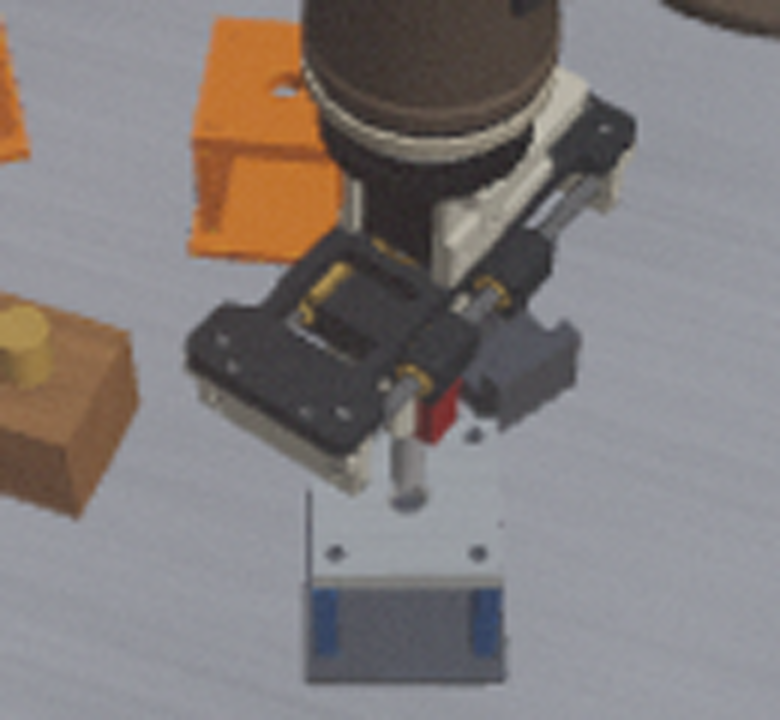

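View pics/z10b.png

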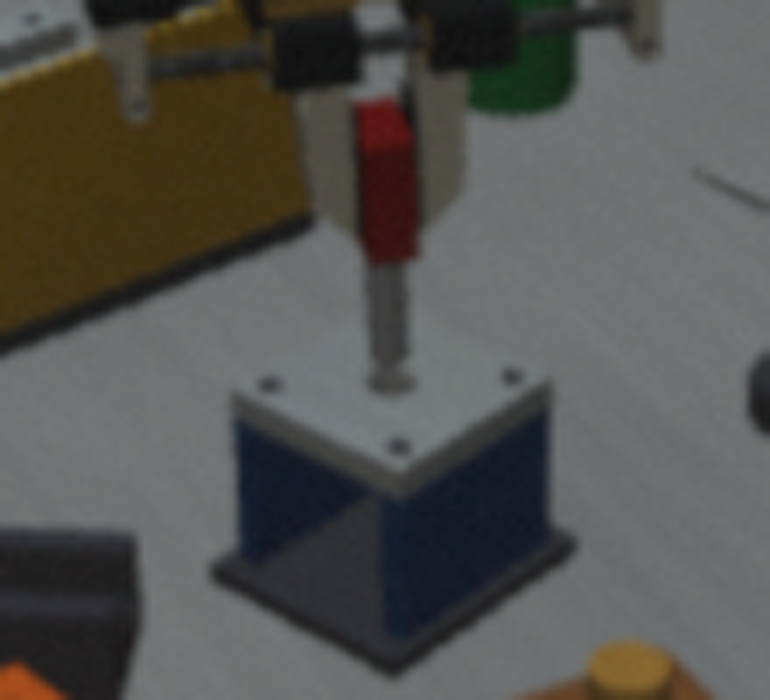

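Tip about zoom (407,496) in the scene view and (388,368) in the side view, right over the hole.

```bash
python3 -c "
from h import *
gp((407,496),(388,368))"
```

```text
(array([ 0.513423  , -0.04735261,  0.08447778]), np.float64(0.001023236831809244)) need tool [-1.  -0.8  4.4] tip in tool [ 2.4  0.4 62.1]
```

```bash
python3 -m inch '[[[1,0,0,4,0],[1,0,0,4,0],[1,0,0,0,0]]]'; python3 -m inch '[[[1,0,0,4,0],[1,0,0,0,0]]]'; python3 - <<'E'
from h import *
rel(np.array([.5120,-.0477,.118])); print(pose()[1][:,2].round(4),pose()[0]["force"])
E
```

```text
clock: 9.55
position: [0.5117, -0.0485, 0.1382]
ee_rot: [2.487, 1.875, 0.009]
force: [0.2, -0.1, -2.4]
width: 0.193
clock: 9.75
position: [0.5117, -0.0486, 0.1337]
ee_rot: [2.486, 1.876, 0.008]
force: [-0.1, -0.0, -3.5]
width: 0.196
tool delta mm [ 1.1 -0.3 15.7] yaw 74.0 pos [ 0.5117 -0.0486  0.1337]
[ 0.0205 -0.0184 -0.9996] [-0.09858227 -0.01809254 -3.5148653 ]
```

```bash
python3 -m inch '[[[1,0,0,4,0],[1,0,0,4,0],[1,0,0,0,0]]]'; python3 -m inch '[[[1,0,0,4,0],[1,0,0,4,0],[1,0,0,0,0],[1,0,0,0,0]]]'; python3 - <<'E'
from h import *
rel(np.array([.5120,-.0477,.117])); print(pose()[1][:,2].round(4),pose()[0]["force"])
d2=grab("scene"); zoom(d2["frame"],270,120,400,240,6,"pics/z11.png")
d2=grab("side"); zoom(d2["frame"],240,150,350,250,7,"pics/z11b.png")
E
```

```text
clock: 10.05
position: [0.5119, -0.0488, 0.125]
ee_rot: [2.487, 1.875, 0.008]
force: [0.8, 0.4, -4.0]
width: 0.19
clock: 10.45
position: [0.512, -0.0489, 0.1161]
ee_rot: [2.487, 1.876, 0.008]
force: [0.1, -0.2, -2.4]
width: 0.194
tool delta mm [ 1.1 -0.4 -0.9] yaw 74.0 pos [ 0.512  -0.0489  0.1161]
[ 0.0203 -0.0183 -0.9996] [ 0.07857707 -0.18136905 -2.43324709]
```

View pics/z11b.png

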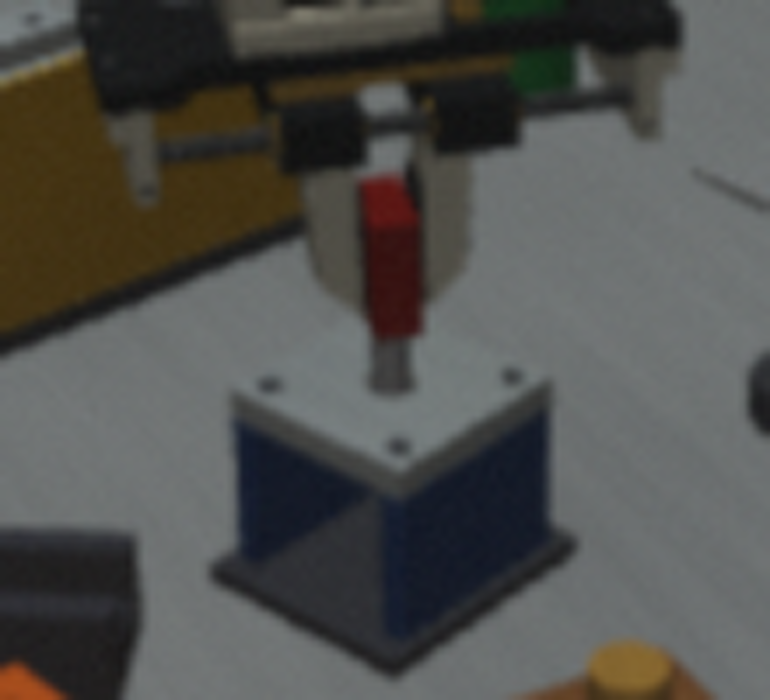

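View pics/z11.png

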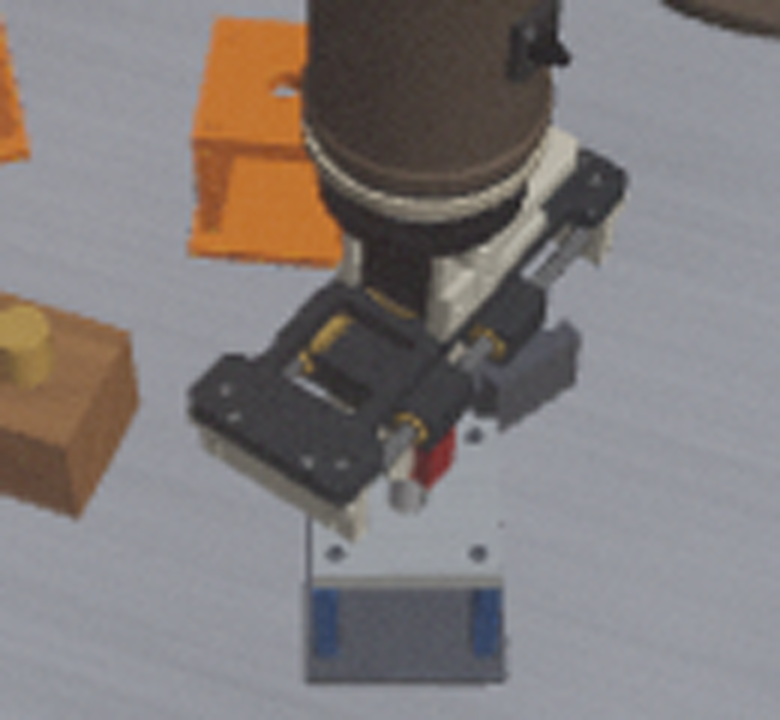

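```bash
python3 -m inch '[[[1,0,0,-6,0],[1,0,0,-8,0],[1,0,0,-10,0],[1,0,0,-12,0],[1,0,0,-18,0],[1,0,0,-22,0],[1,0,0,-22,0],[1,0,0,-10,0],[1,0,0,0,0]]]'; python3 -m inch '[[[1,0,0,0,8],[1,0,0,0,8],[1,0,0,0,8],[1,0,0,0,8],[1,0,0,0,8],[1,0,0,0,8],[1,0,0,0,6],[1,0,0,0,0],[1,0,0,0,0]]]'; python3 - <<'E'
from h import *
rel(np.array([.405,.24,.216])); print(pose()[1][:,2].round(4),pose()[0]["force"])
E
```

```text
clock: 11.45
position: [0.5103, -0.0463, 0.2353]
ee_rot: [2.484, 1.875, 0.014]
force: [0.5, 0.3, -2.5]
width: 0.196
clock: 12.35
position: [0.5062, -0.0467, 0.229]
ee_rot: [3.082, 0.491, 0.02]
force: [-0.7, 0.0, -3.0]
width: 0.199
tool delta mm [  -7.2 -304.2    6. ] yaw 18.1 pos [ 0.5062 -0.0467  0.229 ]
[ 0.0159 -0.0187 -0.9997] [-0.69292064  0.04137707 -2.99512975]
```

```bash
python3 -m inch '[[[1,0,0,0,5.8],[1,-5,-25,0,0],[1,-5,-40,0,0],[1,-5,-40,0,0],[1,-5,-40,0,0],[1,-5,-40,0,0],[1,-5,-40,0,0],[1,-4,-35,0,0],[1,-2,-20,0,0],[1,0,0,0,0],[1,0,0,0,0]]]'; python3 - <<'E'
from h import *
rel(np.array([.405,.24,.216])); print(pose()[1][:,2].round(4),pose()[0]["force"])
d=grab("wrist","pics/w12.png")
E
```

```text
clock: 13.45
position: [0.4048, 0.2264, 0.2193]
ee_rot: [3.098, 0.376, 0.019]
force: [0.2, -1.0, -2.9]
width: 0.195
tool delta mm [  3.5 -13.3   3.1] yaw 13.8 pos [0.4048 0.2264 0.2193]
[ 0.0145 -0.0191 -0.9997] [ 0.19252832 -1.04640666 -2.94832842]
```

View pics/w12.png

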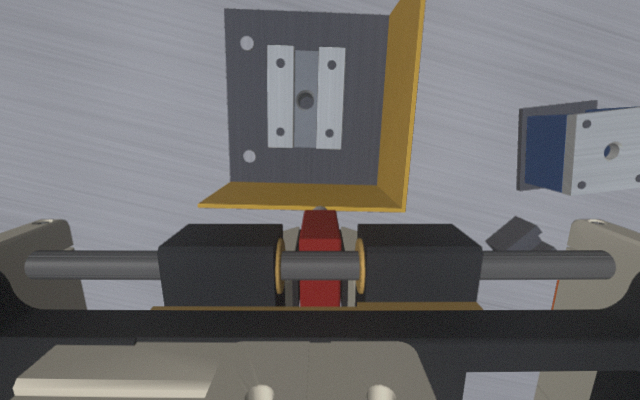

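The fixture is fully in view: jaw bolts near (280,63), (332,65), (281,131), (329,133), bore near (306,100), guard edges clear of the pin.

```bash
python3 - <<'E'
from h import *
d=grab("wrist"); g=cv2.cvtColor(d["frame"],cv2.COLOR_BGR2GRAY).astype(float)
def dark(u,v,r=6):
    w=g[v-r:v+r+1,u-r:u+r+1]; t=(w.max()+w.min())/2; ys,xs=np.nonzero(w<t); return (xs.mean()+u-r,ys.mean()+v-r,len(xs))
P=[dark(*p) for p in [(280,63),(332,65),(330,133),(281,131)]]; print(np.round(P,1))
c=quad(d,[p[:2] for p in P],.08)
b=dark(306,100,8); print(b,"bore .062",onz(d,b[:2],.062),".08 line", onz(d,b[:2],.06))
zoom(d["frame"],255,30,360,160,5,"pics/z12.png")
rel(c)
E
```

```text
[[279.8  62.8  68. ]
 [331.3  64.6  64. ]
 [328.9 132.8  53. ]
 [279.7 131.5  54. ]]
centre [0.4879 0.2572 0.08  ] v -167.9 w -77.8 len 46.2 60.1 46.3 60.4
(np.float64(304.9166666666667), np.float64(99.86111111111111), 216) bore .062 [0.48814597 0.25780516 0.062     ] .08 line [0.48828501 0.2578867  0.06      ]
tool delta mm [ 86.5 -14.1 140. ] yaw 13.7 pos [0.4051 0.2257 0.2194]
```

View pics/z12.png

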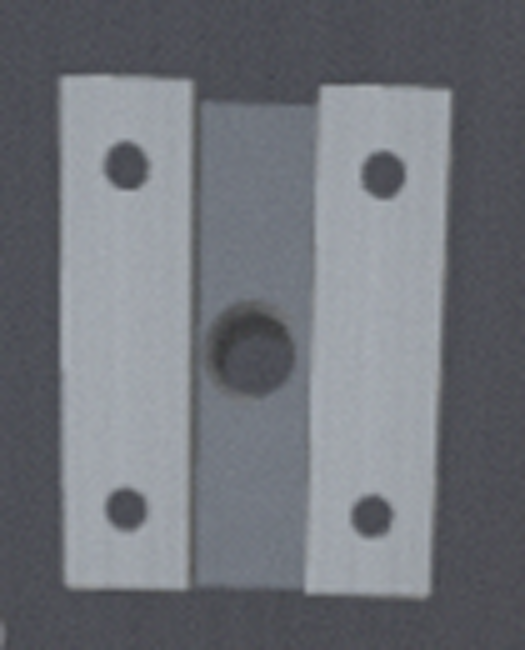

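```bash
python3 -m inch '[[[1,0,-6,0,1.6],[1,15,-4,0,0],[1,25,0,0,0],[1,25,0,0,0],[1,12,0,0,0],[1,0,0,0,0],[1,0,0,0,0]]]'; python3 - <<'E'
from h import *
rel(np.array([.4861,.2573,.16])); print(pose()[1][:,2].round(4),pose()[0]["force"])
E
```

```text
clock: 14.25
position: [0.4828, 0.2427, 0.219]
ee_rot: [3.101, 0.313, 0.017]
force: [-0.4, -0.5, -2.4]
width: 0.193
tool delta mm [  5.6 -15.2  58.6] yaw 11.5 pos [0.4828 0.2427 0.219 ]
[ 0.0132 -0.024  -0.9996] [-0.42054418 -0.52224349 -2.38002838]
```

```bash
python3 -m inch '[[[1,3,-9,0,-0.5],[1,1,-4,0,0],[1,0,0,0,0],[1,0,0,0,0]]]'; python3 - <<'E'
from h import *
rel(np.array([.4861,.2573,.16])); s,m=pose(); print(m[:,2].round(4),"pin axis",m@np.array([-.0077,.0193,-.9998]))
d2=grab("scene"); zoom(d2["frame"],400,130,520,290,4,"pics/z13.png")
d2=grab("side","pics/sd13.png"); 
E
```

```text
clock: 14.65
position: [0.4815, 0.2572, 0.2189]
ee_rot: [3.098, 0.33, 0.015]
force: [0.6, 0.1, -2.4]
width: 0.197
tool delta mm [ 4.2 -0.7 58.9] yaw 12.2 pos [0.4815 0.2572 0.2189]
[ 0.0123 -0.0245 -0.9996] pin axis [-0.01578075  0.00399766  0.9998834 ]
```

View pics/z13.png

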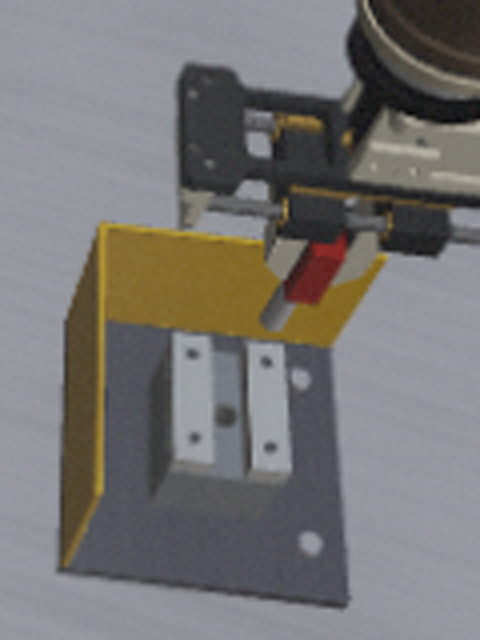

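View pics/sd13.png

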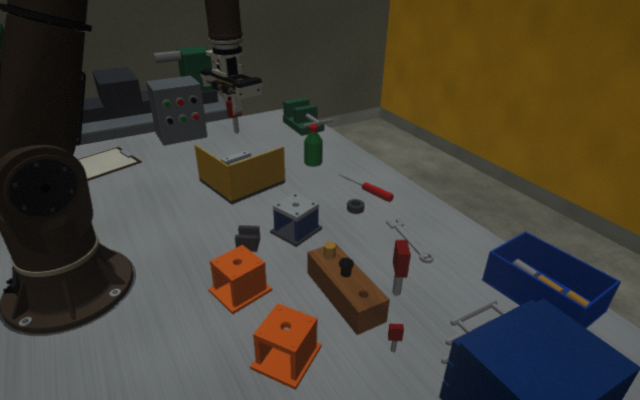

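```bash
cat >> h.py <<'E'
def tipneed(t=(.487,.2575,.0915)):
    s,m=pose(); tip=s["position"]+m@np.array([.0013,-.001,.058]); print("tip",tip.round(4),"need tool",(m.T@(np.array(t)-tip)*1e3).round(1),"yaw",np.degrees(np.arctan2(m[1,0],m[0,0])).round(2),"zt",m[:,2].round(3))
E
python3 -c "
from h import *
tipneed()"
```

```text
tip [0.4834 0.2568 0.1609] need tool [ 3.2 -1.8 69.4] yaw 12.16 zt [ 0.012 -0.025 -1.   ]
```

```bash
python3 -m inch '[[[1,3,-1,0,0],[1,0,0,10,0],[1,0,0,14,0],[1,0,0,14,0],[1,0,0,0,0]]]'; python3 -c "
from h import *
tipneed()"
```

```text
clock: 15.25
position: [0.4854, 0.2571, 0.1783]
ee_rot: [3.098, 0.328, 0.016]
force: [0.0, -0.1, -2.3]
width: 0.19
tip [0.4872 0.2569 0.1203] need tool [-0.3 -1.4 28.8] yaw 12.11 zt [ 0.013 -0.025 -1.   ]
```

```bash
python3 -m inch '[[[1,0,-1,6,0],[1,0,0,8,0],[1,0,0,4,0],[1,0,0,0,0]]]'; python3 - <<'E'
from h import *
tipneed()
d2=grab("scene"); zoom(d2["frame"],410,170,510,270,7,"pics/z14.png")
d2=grab("side"); zoom(d2["frame"],190,70,290,170,7,"pics/z14b.png")
E
```

```text
clock: 15.65
position: [0.4857, 0.2578, 0.159]
ee_rot: [3.099, 0.328, 0.016]
force: [0.1, 0.2, -2.4]
width: 0.19
tip [0.4875 0.2576 0.101 ] need tool [-0.6 -0.3  9.5] yaw 12.09 zt [ 0.013 -0.024 -1.   ]
```

View pics/z14.png

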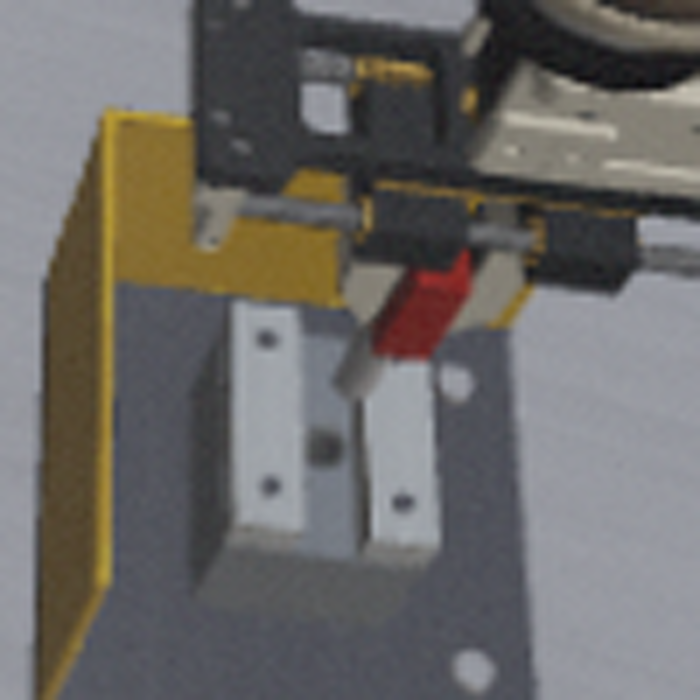

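View pics/z14b.png

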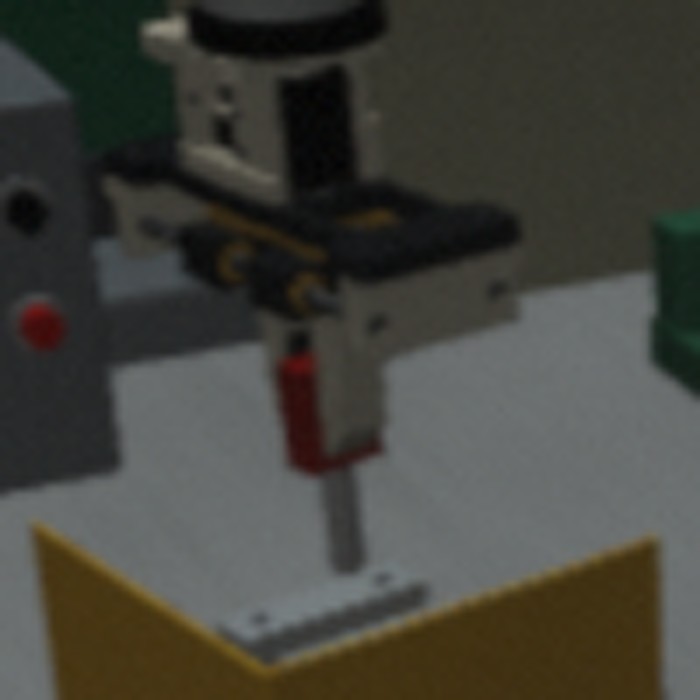

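```bash
python3 - <<'E'
from h import *
a=grab("scene");b=grab("side")
f=lambda p:(410+p[0]/7-.43,170+p[1]/7-.43); g=lambda p:(190+p[0]/7-.43,70+p[1]/7-.43)
t=two(a,f((352,392)),b,g((348,573))); print("tip",t)
B1=two(a,f((403,502)),b,g((385,578))); B2=two(a,(400+333/5-.4,170+253/5-.4),b,g((260,621))); print(B1,B2)
u=np.radians(12.1); n=(B1[0]+B2[0])/2+.0231*np.array([np.sin(u),-np.cos(u),0]); print("nest",n,"tip-nest",t[0]-n)
h=two(a,f((440,258)),b,g((300,362)));print("headtop approx",h)
tipneed()
E
```

```text
tip (array([0.48676548, 0.25625312, 0.10149163]), np.float64(0.0024604178304684443))
(array([0.51215049, 0.2835407 , 0.08234011]), np.float64(0.0036253002151471277)) (array([0.45210145, 0.27212843, 0.08052807]), np.float64(0.0024689922468280755))
nest [0.48696816 0.25524777 0.08143409] tip-nest [-0.00020268  0.00100534  0.02005754]
headtop approx (array([0.4809523 , 0.26231928, 0.19025909]), np.float64(0.008285951570296235))
tip [0.488  0.2579 0.1019] need tool [-1.1 -0.  10.4] yaw 12.09 zt [ 0.014 -0.024 -1.   ]
```

```bash
python3 -m inch '[[[1,-0.5,0,4,0],[1,0,0,4,0],[1,0,0,0,0],[1,0,0,0,0],[1,0,0,0,0]]]'; python3 - <<'E'
from h import *
tipneed(); print(pose()[0]["force"],abs(pose()[0]["dq"]).max())
d2=grab("scene"); zoom(d2["frame"],410,170,510,270,7,"pics/z15.png")
d2=grab("side"); zoom(d2["frame"],190,70,290,170,7,"pics/z15b.png")
tipneed()
E
```

```text
clock: 16.35
position: [0.486, 0.258, 0.1518]
ee_rot: [3.1, 0.328, 0.02]
force: [0.1, -0.2, -1.7]
width: 0.193
tip [0.4879 0.2579 0.0939] need tool [-1.   0.1  2.3] yaw 12.09 zt [ 0.015 -0.023 -1.   ]
[ 0.05165787 -0.2126954  -1.67952072] 0.0019315196307512954
tip [0.488  0.2579 0.094 ] need tool [-1.1  0.2  2.4] yaw 12.09 zt [ 0.016 -0.023 -1.   ]
```

View pics/z15.png

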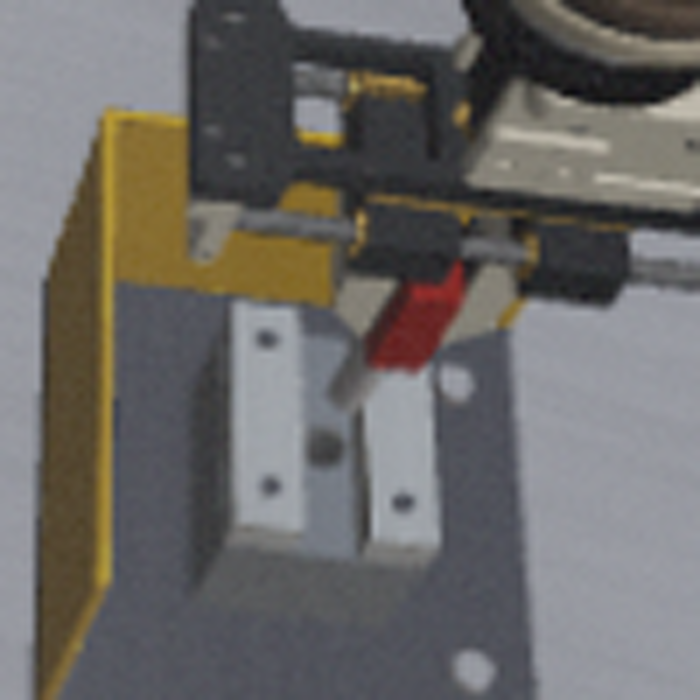

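View pics/z15b.png

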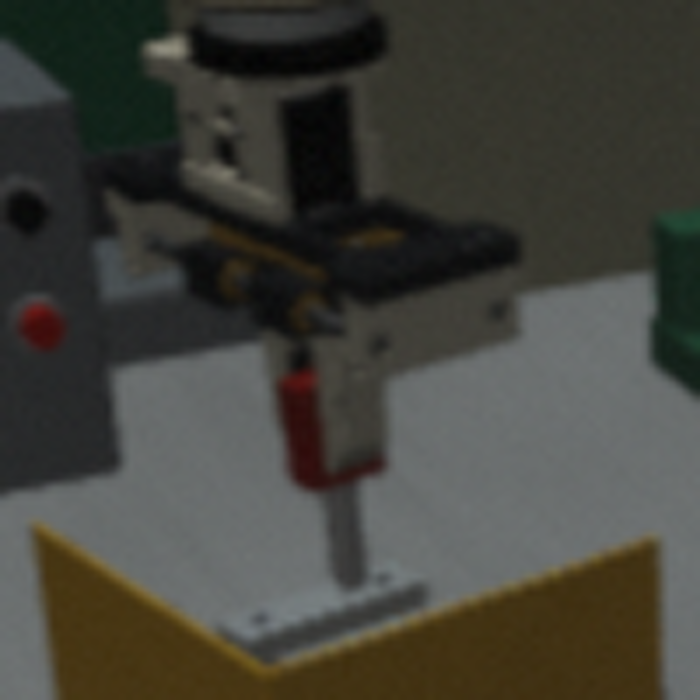

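Tip at zoom (343,408) scene, (349,590) side; checking position and uprightness.

```bash
python3 - <<'E'
from h import *
a=grab("scene");b=grab("side")
f=lambda p:(410+p[0]/7-.43,170+p[1]/7-.43); g=lambda p:(190+p[0]/7-.43,70+p[1]/7-.43)
t=two(a,f((343,408)),b,g((349,590))); print("tip",t,"vs nest",t[0]-[.487,.2563,.0807])
for n,d in(("scene",a),("side",b)):
    p=[proj(d,t[0]+[0,0,z]) for z in(0,.045)]; print(n,"vertical slope px",(p[1]-p[0]).round(2), "->zoom",((p[1]-p[0])*7).round(0))
tipneed()
E
```

```text
tip (array([0.4874913 , 0.25646795, 0.09282119]), np.float64(0.0004592983500289167)) vs nest [0.0004913  0.00016795 0.01212119]
scene vertical slope px [ 5.38 -9.32] ->zoom [ 38. -65.]
side vertical slope px [ -1.23 -14.18] ->zoom [ -9. -99.]
tip [0.488  0.2579 0.0939] need tool [-1.1  0.2  2.4] yaw 12.09 zt [ 0.016 -0.023 -1.   ]
```

```bash
python3 -c "
from h import *
print(workorder.sign_off()); s=arm.observe(); print(s['clock'],s['position'],s['width'],s['force'])"
```

```text
the job is handed in; nothing more can be done
None
the job is handed in; nothing more can be done
```

I took the red-headed pin from the rack and passed its tip through the grey gauge to about 10 mm or more below the plate. I then drew it out, carried it over the guard and left it held, hovering over the nest. I handed the job in at about 17 s on the robot's clock. The sign-off gives no verdict, so these are my own last checks.

| Check | Result | Limit |
|---|---|---|
| Tip height above the jaw tops | about 12–14 mm | 4–20 mm |
| Tip distance from the bore axis | about 0.5 mm by the two cameras, about 1 mm by arm position | 5 mm |
| Head yaw | 12.1°, same as the slot's 12.1° | 8° off |
| Tilt, from arm orientation and side view | under 0.03 rad | 0.1 rad |
| Arm motion | still | 20 mm/s |
| Grip | opening about 18 mm at 40 N set, matching the head's width | over 1 N |

- **Disagreement:** the scene camera alone put the gauge and nest positions 2–4 mm off the wrist camera. I worked between them; the pin went into the gauge without measurable resistance.
- **Tool tilt:** the tool drifted to about 1.6° off vertical during the moves. The rows could not correct that, but the pin stayed upright.
- **Contact:** the wrist force stayed at about 2–4 N (mostly the pin's weight) throughout, so I saw no sign of touching the fixture. I saw no other pin or tool move in the pictures, but did not measure their positions at the end.

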